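# Circlip onto the sampler spindle

## Robot

A 6-joint arm with a two-finger parallel gripper is mounted at the origin on the work surface. World frame = base frame: x ahead of the robot, y to its left, z up, the work surface at z = 0. Lengths are in m, angles in rad, forces in N, time in s.
With the tool pointing down it reaches from about 0.35 to 0.85 m from the base axis. Payload 8.1 kg.
Tool frame: the origin (TCP) lies at the very end of the fingers, on their centre line; the grasp point (between the pads) lies robot.grip_point_offset behind it (robot.grip_point_offset is the distance from the TCP to the grasp point, in m); z points along the fingers, y is the line along which they close (so a half turn about z gives the same grasp; the last joint's range is limited). The gripper opens to 93 mm and grips with 3 to 60 N. Pads are 15 mm wide; open, the fingers measure 128 mm over their backs; the gripper's body (75 mm by 188 mm) begins 65 mm behind the grasp point.
Start: joints at [1.123, 0.13, 1.488, -0, 1.523, -0.085], TCP at [0.213, 0.561, 0.219] pointing down, gripper open.
Joint ranges: [-2.96, 2.96], [-0.89, 2.26], [0.02, 2.5], [-1.34, 4.48], [0, 2.73], [-2.66, 2.66]. Speed limits (rad/s): [2.39, 2.39, 2.79, 3.14, 3.14, 3.14].

## Interface

Orientations are given as a rotation vector (axis times angle).
In Python, from plant import robot, eyes gives the robot as it stands. The module is installed in compiled form; this text tells all that it offers.
- The arm moves only by the tool apply_moves, never from a script. Its argument "steps" is one flat list of numbers, 7 for each row, row after row: the shift along the tool's x, y, z in units of 30 mm (1.0 is 30 mm), then the turn, a rotation vector about the tool's x, y, z in units of 6 degrees (1.0 is 6 degrees), then the opening in per cent of the stroke, from 0 (shut) to 100 (fully open). In form: [dx, dy, dz, ax, ay, az, fingers, dx, dy, dz, ax, ay, az, fingers, ...]. A call has 1 to 12 rows; each row shifts and turns the commanded pose from where the row before left it, along the tool's axes as they then stand; what a row does not reach is not made up. A row lasts 1/12 s, in which the tool goes at most 41.7 mm and 7.16 degrees, less where a joint would pass 70% of its speed; a pose out of reach is approached as far as the arm can. A call is refused whole if a number of a shift passes 1 or a number of a turn 1, either way. A call with a gripper value outside its range is refused whole. The fingers move at their own pace and stop on an object; "grip_force" is the grip in N (left out, the last holds). Time passes only in rows, so rows that do not move let the fingers close. It gives the time, the measured TCP pose, the force, the opening and the grip force at its end, in the units of the state.
- robot.read_state(): the state, without advancing time (a new reading comes with each control period).
- eyes.read_camera(name): name is "scene" or "top" or "wrist"; returns the picture (384x512x3 uint8, red, green, blue); there is no depth.
- eyes.calibration(name): a dict with "K" (3x3 intrinsics, pixels), "R" (3x3) and "t" (3): a world point X has camera coordinates R X + t. Camera axes: x right, y down, z forward; pixel columns grow to the right and rows downward; lengths in m; the calibration is good to about 2 mm. The wrist camera is an equidistant fisheye: a pixel r from the principal point sees the ray r / f radians off the axis. A picture is of the moment at which its call begins: read the wrist's pose just before it. calibration takes no time and is no camera call; for the wrist camera it gives the pose at the moment of the call.
- robot.close_job(): hands the job in; it is judged then, once.
Trained networks look in the newest picture that a camera, given by its name, has taken for a name from the list of things; names that differ only in an ending like _2 or _b are one class to them, and where a whole thing is asked for, a point or a joint stands for the part that bears it (a point fixed in the world has none). Each returns a list of dicts, best first, with "conf" (0 to 1); they miss things now and then, are a little off and sometimes report something else, mostly with a low value. They report only what shows in the picture. A call takes as long as a camera call. They do not tell look-alikes from the thing itself.
- eyes.search_frame(camera, thing): "rect" ([left, top, width, height] in pixels, round what is visible of it).
- eyes.place_of(camera, thing): "xy" ([column, row] in pixels: a listed point, or the origin of a listed thing).
The state is a dict: "t": time; "q": joint angles; "dq": joint speeds; "joint_torque": joint torques, N m; "tool_pos": TCP position; "orientation": TCP orientation; "force": force on the tool from outside, world axes, zero at the start; "wrist_torque": the same for the moment, N m; "opening": finger opening in m; "gripper_force": force on a finger pad.
Only numpy, scipy, OpenCV 4.12 (cv2) and the standard library are available. Lean on these libraries where they do the work, as an engineer would, in place of code of your own. Each camera call takes 0.05 s, during which the arm holds its last target. There are 200 camera calls.

## Task

The carousel of the sampler is back on its spindle and its circlip still has to go on. Pick up the circlip pliers that have the circlip hooked on their tips, squeeze the handles fully so that the circlip spreads, bring it in under the sampling arm and slide it level down over the spindle end until it lies on the washer, level with the groove, without touching the sampling arm. Finish while still holding: stop there with the pliers in the gripper and the circlip kept fully spread in place, and leave the other things on the bench where they are.

Things in the scene. Friction and masses are not known exactly. Their poses are not given: they have to be found in the camera images.
- pliers: bent-nose circlip pliers with two black ribbed handles, lying flat, 210 mm long with the circlip; about 0.2 to 0.35 kg, centre of mass 31 mm behind the pivot. Origin on the pivot, level with the handles' underside; x forward along the middle line to the tips, z up. Handles: upright-sided bars, z 0 to 20 mm, 24 to 124 mm behind the pivot. Jaws: z 5 to 13.5 mm, to 48 mm ahead; pivot to z 18 mm
- pliers_grip (a point): point between the handles, 60 mm behind the pivot, at half their height (10 mm above their underside): a good place to squeeze. Here the handles are 57 mm over their outer sides at rest, widening to the rear; squeezed to the stop screw, their outer sides are parallel and 34 mm apart. Squeezing fully takes about 11 N on each side here, more nearer to the pivot; 20 to 60 N holds well
- lever_left (a joint): turn of one handle of the pliers about the pivot: 0 at rest, 0.19 rad squeezed to the stop screw (a very hard squeeze of 120 N yields to 0.22); the other handle always turns equally. Spring-loaded back to 0
- ring_center (a point): centre of the circlip's opening when fully spread, at half its thickness: 55.4 mm ahead of the pivot, 2.5 mm above the pliers' origin (at rest it reads 4 mm farther ahead). Circlip: flat dark steel open ring, 3 mm thick, 4.5 mm wide, always hooked on the tips by its two lugs; opening 32.6 mm across at rest, 38.7 mm fully spread; the lugs lie towards the pliers
- sampler: table sampler, fixed: cream drive box 190 x 300 x 56 mm with an orange stripe, a round white carousel of 186 mm diameter on it (top at 74 mm, three brown vials to 97 mm), a hub of 68 mm diameter with a steel washer on top, the spindle in the middle. Origin on the spindle's axis at bench level, z up; the sampling arm's column stands 160 mm from the axis towards the sampler's -y, 210 mm high
- seat (a point): on the spindle's axis at the upper face of the steel washer (64 mm diameter), 100 mm above the bench. The groove is right above this face, 4 mm high, so the circlip lying on the washer is level with it
- shaft_tip (a point): centre of the top end of the steel spindle, 18 mm above the washer. The spindle is 35 mm in diameter, narrowing over the top 7 mm to 25 mm; groove 32 mm in diameter
- sampling_arm_end (a point): lowest point of the sampling arm's head, 16 mm beyond the spindle's axis towards the sampler's +y, 175 mm above the bench (its small nozzle to 172 mm). The cream arm, 24 mm wide, underside at 178 mm, reaches level from the column across above the spindle; its head ends 31 mm beyond the axis. Beyond that end there is nothing above the carousel
- sampling_arm: the sampling arm itself, fixed; origin on its column's axis at the underside of the arm, 178 mm above the bench; the arm points along its +y
- spindle_cap: black round cap, 48 mm diameter, 22 mm high, a bystander; origin at its underside
- spare_collar: aluminium collar, 52 mm outer diameter, 12 mm high, a bystander
- screwdriver: screwdriver with black handle lying on the bench, a bystander
- beaker: glass beaker, 66 mm diameter, 85 mm high, a bystander
- reagent_bottle: brown bottle, 60 mm diameter, 130 mm high, a bystander
- sample_jar: white jar, 60 mm diameter, 75 mm high, a bystander
- evaporating_dish: white porcelain dish, 84 mm diameter, 30 mm high, a bystander
There are look-alikes about, which are no part of the job. There is more than one size of the pliers; the one meant has the size given above.

How it is judged:
On the way, in this order (a step that is already met when the one before it is completed fails the run):
1. the circlip is spread on the pliers, lifted off the bench in the gripper (value of joint lever_left above 0.15 rad and height (world z) of ring_center above 0.03 m and contact force between the fingers and pliers above 2 N), for 0.2 s.
2. the spread circlip is on the spindle, below the spindle's end (value of joint lever_left above 0.15 rad and horizontal distance between ring_center and seat below 0.004 m and z of ring_center in the frame of seat below 0.016 m), for 0.05 s.
At the end, for the whole second after the job is handed in: the pliers are held in the gripper (over 5 N) with the handles squeezed to over 0.16 of 0.19 rad, the spread circlip is around the spindle, its middle within 4 mm of the axis and its underside within 2.5 mm of the washer's face, pliers level within 0.1 rad and at rest (value of joint lever_left above 0.16 rad and horizontal distance between ring_center and seat below 0.004 m and z of ring_center in the frame of seat between -0.001 and 0.004 m and angle between pliers's own z axis and vertical below 0.1 rad and contact force between the fingers and pliers above 5 N and linear speed of pliers below 0.02 m/s); the arm keeps its last pose, push and grip.
It fails at once if the sampling arm is touched (contact force between sampling_arm and anything else above 0.5 N).
It fails at once if a bystander is moved by more than 20 mm (distance of any of spindle_cap, spare_collar, screwdriver, beaker, reagent_bottle, sample_jar, evaporating_dish from where it was at the start of the episode above 0.02 m).
It also fails if it takes over 38 s, if anything falls off the work surface, if the arm or the gripper's body presses on something with over 40 N, if the wrist force passes 120 N, or if a joint passes its speed limit or range.

## Working session

There is one attempt and no reset: what is moved stays moved. The work goes in short steps, Python scripts to look and compute and a tool call to move; the robot and the scene stay as the last step left them, time stands still between calls to the robot, and variables do not carry over. Pictures are saved under pics/ and viewed, at most 10 in all, crops included, and the job is handed in when it is done.

Besides the shell and the picture viewer there is one more tool, called after ">>>" as name(argument=value, ...), one argument or row to a line, values as JSON. apply_moves: Moves the arm, as the interface text tells. Its arguments: {"type":"object","properties":{"steps":{"type":"array"},"grip_force":{"type":"number"}},"required":["steps"]}

```bash
mkdir -p pics; cat > h.py <<'E'
import numpy as np, cv2
from plant import robot, eyes
from scipy.spatial.transform import Rotation as Ro
def snap(n,f=None):
    im=eyes.read_camera(n)
    if f: cv2.imwrite('pics/'+f,im[:,:,::-1])
    return im
def ray(n,xy,c=None):
    c=c or eyes.calibration(n);K=np.array(c['K']);R=np.array(c['R']);t=np.array(c['t'])
    a=(xy[0]-K[0,2])/K[0,0];b=(xy[1]-K[1,2])/K[1,1]
    if n=='wrist':
        r=np.hypot(a,b);s=np.sin(r)/r if r>1e-9 else 1;d=np.array([a*s,b*s,np.cos(r)])
    else: d=np.array([a,b,1.])
    return -R.T@t,R.T@d
def atz(n,xy,z,c=None):
    o,d=ray(n,xy,c);return o+d*(z-o[2])/d[2]
def proj(n,X,c=None):
    c=c or eyes.calibration(n);K=np.array(c['K']);p=np.array(c['R'])@np.array(X)+np.array(c['t'])
    if n=='wrist':
        r=np.hypot(p[0],p[1]);th=np.arctan2(r,p[2]);a,b=p[:2]/max(r,1e-9)*th
    else: a,b=p[:2]/p[2]
    return np.array([K[0,0]*a+K[0,2],K[1,1]*b+K[1,2]])
E
python3 - <<'E'
from h import *
s=robot.read_state();print(s,robot.grip_point_offset)
for n in ('scene','top'):
    im=snap(n,n+'0.png')
    for th,z in (('pliers',0),('pliers_grip',.01),('ring_center',.0025),('seat',.1),('shaft_tip',.118),('sampling_arm_end',.175),('sampler',0),('sampling_arm',.178)):
        for r in eyes.place_of(n,th)[:3]: print(n,th,np.round(r['xy'],1),round(r['conf'],2),atz(n,r['xy'],z).round(4))
a=cv2.imread('pics/scene0.png');b=cv2.imread('pics/top0.png')
E
```

```text
{'t': 0.0, 'q': array([ 1.12258158e+00,  1.31153263e-01,  1.48926807e+00,  3.68874509e-06,
        1.52299321e+00, -8.53886385e-02]), 'dq': array([-0.00103447, -0.00034989, -0.00015244, -0.00102637, -0.00082474,
       -0.00015461]), 'joint_torque': array([-7.90730628e-04, -5.59817255e+01, -4.91763103e+01,  7.69156753e-02,
        3.48536402e-02, -2.66884135e-04]), 'tool_pos': array([0.21267683, 0.56043931, 0.21759832]), 'orientation': array([-5.66717701e-01, -3.08956108e+00,  2.75861188e-03]), 'force': array([ 0.39633695, -0.13044695,  0.09600591]), 'wrist_torque': array([ 0.01860969,  0.01098381, -0.01956522]), 'gripper_force': 0.0, 'opening': 0.09319416487586848} 0.0188
scene pliers [299.4 227. ] 0.96 [0.5298 0.2327 0.    ]
scene pliers [205.1 216.1] 0.54 [4.251e-01 1.000e-04 0.000e+00]
scene pliers [312.1 151. ] 0.53 [0.2704 0.3721 0.    ]
scene pliers_grip [292.4 204.8] 0.89 [0.4613 0.2369 0.01  ]
scene pliers_grip [316.6 161.9] 0.67 [0.3271 0.3627 0.01  ]
scene ring_center [185.9 283.6] 0.69 [ 0.6102 -0.0855  0.0025]
scene seat [179.3 259.8] 0.73 [ 0.6019 -0.0862  0.1   ]
scene
[... 198 characters left out ...]
ling_arm_end [204.8 219.8] 0.17 [ 0.5663 -0.0147  0.175 ]
scene sampler [184.3 282.8] 0.64 [ 0.6057 -0.0888  0.    ]
scene sampling_arm [ 95.  252.3] 0.85 [ 0.5862 -0.2424  0.178 ]
top pliers [211.7 204.3] 0.78 [0.531  0.2377 0.    ]
top pliers [182.  281.1] 0.53 [0.2837 0.3608 0.    ]
top pliers_grip [214.  222.4] 0.69 [0.4652 0.2349 0.01  ]
top pliers_grip [178.  265.9] 0.55 [0.3344 0.3683 0.01  ]
top seat [303.  166.5] 0.68 [ 0.5997 -0.0826  0.1   ]
top shaft_tip [304.4 163.5] 0.56 [ 0.6041 -0.0856  0.118 ]
top sampling_arm_end [300.9 157. ] 0.84 [ 0.6096 -0.0682  0.175 ]
top sampler [301.1 172.7] 0.73 [ 0.6061 -0.0891  0.    ]
top sampling_arm [358.8 154.8] 0.56 [ 0.5938 -0.2459  0.178 ]
```

View pics/top0.png

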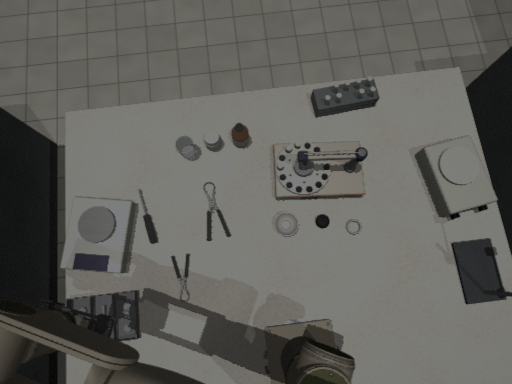

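View pics/scene0.png

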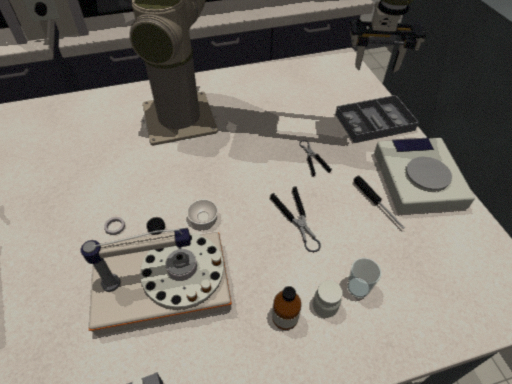

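The look-alikes are the pliers at top (212,204), about 54 px or 200 mm long, and the pliers at top (182,281), about 44 px or 160 mm. The first fits 210 mm, so I'll confirm it in an enlarged crop.

```bash
python3 - <<'E'
from h import *
a=cv2.imread('pics/scene0.png')[130:260,255:345];b=cv2.imread('pics/top0.png')[175:305,160:250]
cv2.imwrite('pics/c1.png',np.hstack([cv2.resize(x,None,fx=4.4,fy=4.4,interpolation=cv2.INTER_CUBIC) for x in(a,b)]))
E
```

```text
(no output)
```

View pics/c1.png

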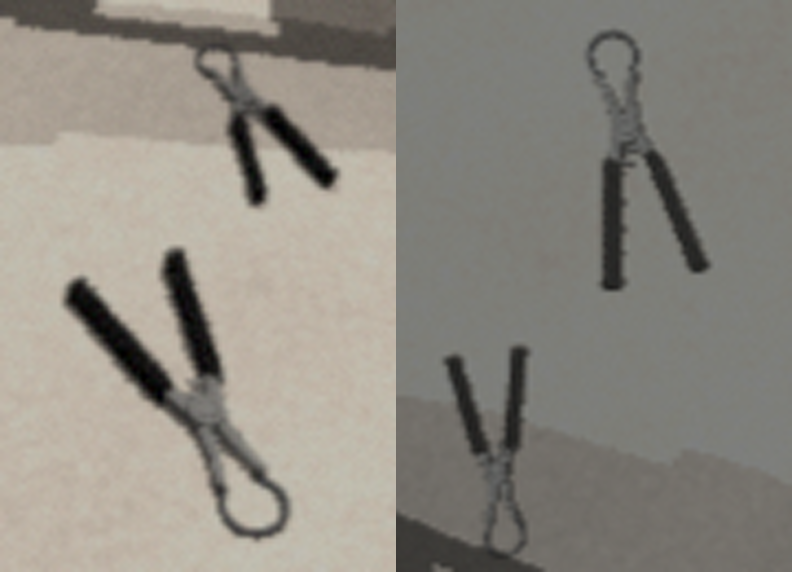

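The right crop shows the upper pliers with ring about (613,57) and handle ends (612,288) and (700,268). They are clearly the larger ones, while the other pair is about 3/4 of the size.

```bash
python3 - <<'E'
from h import *
for n,P in (('top',[(209.3,188),(212.5,204.1),(219.1,238.2)]),('scene',[(312.7,245.5),(301.8,222.7),(283.7,191.4)])):
    X=[atz(n,p,z) for p,z in zip(P,(.003,.018,.02))];d=X[0]-X[2];print(np.round(X,4),np.hypot(*d[:2]),np.degrees(np.arctan2(d[1],d[0])))
s=robot.read_state();R=Ro.from_rotvec(s['orientation']);print(R.as_matrix().round(3),s['tool_pos'])
h=np.radians(14)
print(eyes.calibration('wrist'))
E
```

```text
[[0.5896 0.2403 0.003 ]
 [0.5277 0.2331 0.018 ]
 [0.4083 0.2219 0.02  ]] 0.18223299871871693 5.779984744346728
[[0.5952 0.244  0.003 ]
 [0.5301 0.2374 0.018 ]
 [0.417  0.2264 0.02  ]] 0.17901481329600538 5.659378059309226
[[-0.935  0.355 -0.   ]
 [ 0.355  0.935 -0.   ]
 [ 0.    -0.    -1.   ]] [0.21288861 0.56093802 0.21862665]
{'K': array([[297.31863964,   0.        , 251.56657063],
       [  0.        , 297.31863964, 191.72713634],
       [  0.        ,   0.        ,   1.        ]]), 'R': array([[ 0.35563061,  0.93462609,  0.00096957],
       [ 0.90543665, -0.34478072,  0.24761004],
       [ 0.2317571 , -0.08717982, -0.96885929]]), 't': array([-0.60058563, -0.02856731,  0.38827716])}
```

>>> apply_moves(
  steps=[-0.99,-0.61,0.2,0,0,0,100,-0.99,-0.61,0.2,0,0,0,100,-0.99,-0.61,0.2,0,0,0,100,-0.99,-0.61,0.2,0,0,0,100,-0.99,-0.61,0.2,0,0,0,100,-0.99,-0.61,0.2,0,0,0,100,-0.99,-0.61,0.2,0,0,0,100,-0.99,-0.61,0.2,0,0,0,100,-0.99,-0.61,0.2,0,0,0,100,-0.99,-0.61,0.2,0,0,0,100,-0.99,-0.61,0.2,0,0,0,100,-0.99,-0.61,0.2,0,0,0,100],
)

```text
t: 1.9
tool_pos: [0.4691, 0.2276, 0.1466]
orientation: [0.567, 3.089, 0.001]
force: [0.6, 0.9, -0.4]
opening: 0.0932
gripper_force: 0.0
```

>>> apply_moves(
  steps=[0,0,0,0,0,-0.9,100,0,0,0,0,0,-0.9,100,0,0,0,0,0,-0.9,100,0,0,0,0,0,-0.9,100,0,0,0,0,0,-0.8,100,0,0,0,0,0,0,100,0,0,0,0,0,0,100],
)

```text
t: 2.48
tool_pos: [0.4682, 0.2291, 0.1467]
orientation: [-0.15, 3.138, 0.0]
force: [0.2, -0.1, -0.6]
opening: 0.0931
gripper_force: 0.0
```

```bash
python3 - <<'E'
from h import *
s=robot.read_state();R=Ro.from_rotvec(s['orientation']).as_matrix();print(R.round(3),s['tool_pos'],s['opening'])
c=eyes.calibration('wrist');snap('wrist','w1.png')
for th,z in (('pliers',0),('pliers_grip',.01),('ring_center',.0025)):
    for r in eyes.place_of('wrist',th)[:2]: print(th,np.round(r['xy'],1),round(r['conf'],2),atz('wrist',r['xy'],z,c).round(4))
E
```

```text
[[-0.995 -0.095  0.   ]
 [-0.095  0.995  0.   ]
 [-0.     0.    -1.   ]] [0.46824194 0.2291456  0.14673233] 0.09312809717807492
pliers [383.6  32.1] 0.86 [0.2831 0.36   0.    ]
pliers_grip [382.5  67.5] 0.77 [0.3279 0.3568 0.01  ]
pliers_grip [252.1 187. ] 0.74 [0.4724 0.2304 0.01  ]
```

View pics/w1.png

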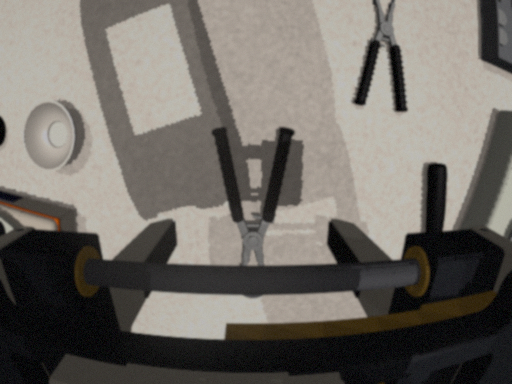

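The wrist view shows the pliers centred between the open fingers, with handle ends (220,130) and (287,130) and pivot about (252,234).

```bash
python3 - <<'E'
from h import *
c=eyes.calibration('wrist')
a=atz('wrist',(253.5,130),.018,c);b=atz('wrist',(252,235),.018,c);d=b-a;print(a,b,np.hypot(*d[:2]),np.degrees(np.arctan2(d[1],d[0])))
for p in ((220,130),(287,130),(238,219),(268,220)):print(atz('wrist',p,.02,c))
E
```

```text
[0.41298335 0.22612324 0.018     ] [0.52289065 0.23521545 0.018     ] 0.11028273253413504 4.729087688719603
[0.41580073 0.19343994 0.02      ]
[0.40948225 0.25876556 0.02      ]
[0.50548174 0.21888732 0.02      ]
[0.50362355 0.25011989 0.02      ]
```

>>> apply_moves(
  steps=[0,0.03,0.96,0,0,0,100,0,0,0.96,0,0,0,100,0,0,0.96,0,0,0,100,0,0,0.96,0,0,0,100,0,0,0.5,0,0,0,100,0,0,0.46,0,0,0,100,0,0,0,0,0,0,100,0,0,0,0,0,0,100],
)

```text
t: 3.35
tool_pos: [0.468, 0.2301, 0.0023]
orientation: [0.152, -3.137, 0.0]
force: [-0.3, -0.1, 0.3]
opening: 0.0934
gripper_force: 0.0
```

>>> apply_moves(
  steps=[0,0,0,0,0,0,0,0,0,0,0,0,0,0,0,0,0,0,0,0,0,0,0,0,0,0,0,0,0,0,0,0,0,0,0,0,0,0,0,0,0,0,0,0,0,0,0,0,0,0,0,0,0,0,0,0,0,0,0,0,0,0,0,0,0,0,0,0,0,0],
  grip_force=45,
)

```text
t: 4.18
tool_pos: [0.4683, 0.2302, 0.0029]
orientation: [-0.154, 3.137, 0.0]
force: [-0.1, -0.1, 3.2]
opening: 0.0314
gripper_force: 43.5
```

>>> apply_moves(
  steps=[0,0,-0.2,0,0,0,0,0,0,-0.4,0,0,0,0,0,0,-0.5,0,0,0,0,0,0,-0.5,0,0,0,0,0,0,-0.5,0,0,0,0,0,0,-0.5,0,0,0,0,0,0,-0.5,0,0,0,0,0,0,-0.5,0,0,0,0,0,0,-0.5,0,0,0,0,0,0,-0.4,0,0,0,0,0,0,-0.2,0,0,0,0,0,0,0,0,0,0,0],
)

```text
t: 5.18
tool_pos: [0.4691, 0.2305, 0.1458]
orientation: [-0.154, 3.135, 0.001]
force: [-0.2, -0.6, -1.9]
opening: 0.0314
gripper_force: 45.0
```

```bash
python3 - <<'E'
from h import *
s=robot.read_state();R=Ro.from_rotvec(s['orientation']).as_matrix();p=s['tool_pos'];print(R.round(3),p,s['opening'],s['gripper_force'],s['force'],s['wrist_torque'])
ims=[]
for n in('scene','top'):
    im=snap(n)
    o=p-R[:,0]*.115;o[2]=p[2];print(n,'exp ring',proj(n,o))
    u=proj(n,o).astype(int);ims.append(cv2.resize(im[u[1]-60:u[1]+60,u[0]-60:u[0]+60,::-1],None,fx=3.3,fy=3.3,interpolation=cv2.INTER_CUBIC));print(u-60)
    for r in eyes.place_of(n,'ring_center')[:2]: print(r,atz(n,r['xy'],p[2]))
    for th in('pliers','reagent_bottle'):
        for r in eyes.place_of(n,th)[:1]: print(th,r,atz(n,r['xy'],p[2]),atz(n,r['xy'],0))
cv2.imwrite('pics/c2.png',np.hstack(ims))
E
```

```text
[[-0.995 -0.098  0.003]
 [-0.098  0.995  0.001]
 [-0.003  0.001 -1.   ]] [0.46911109 0.23045118 0.14575189] 0.03143795268961148 44.97864603996277 [-0.15179485 -0.58724106 -1.9226413 ] [0.03435269 0.04253336 0.0156223 ]
scene exp ring [317.41153512 207.99836865]
[257 147]
pliers {'xy': [307.8, 194.7], 'conf': 0.7} [0.54042802 0.23497153 0.14575189] [ 4.31907033e-01  2.94722950e-01 -1.11022302e-16]
reagent_bottle {'xy': [284.8, 315.2], 'conf': 0.91} [0.80409572 0.08571429 0.14575189] [0.74899949 0.11522298 0.        ]
top exp ring [203.20713237 179.39830242]
[143 119]
{'xy': [352.3, 228.7], 'conf': 0.23} [ 0.37406183 -0.19367126  0.14575189]
pliers {'xy': [182.3, 280.4], 'conf': 0.61} [0.28459982 0.33043747 0.14575189] [0.28580124 0.35962485 0.        ]
reagent_bottle {'xy': [237.4, 139.3], 'conf': 0.6} [0.70284863 0.12056613 0.14575189] [0.7592972  0.12203128 0.        ]
```

View pics/c2.png

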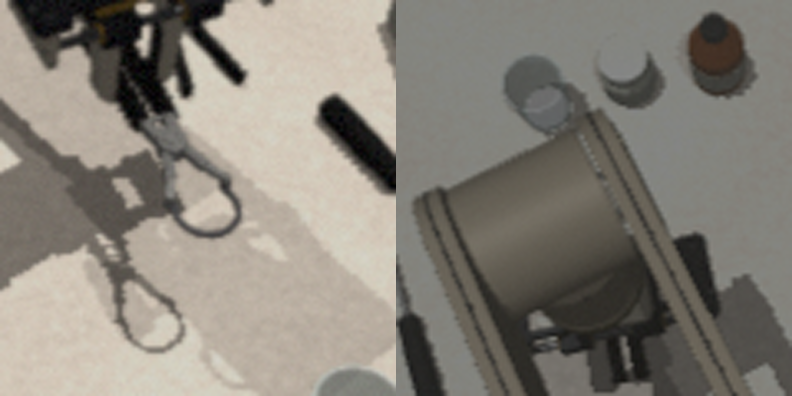

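>>> apply_moves(
  steps=[0,0,0,0,0,0.5,0,0,0,0,0,0,1,0,0,0,0,0,0,1,0,0,0,0,0,0,1,0,0,0,0,0,0,1,0,0,0,0,0,0,1,0,0,0,0,0,0,1,0,0,0,0,0,0,1,0,0,0,0,0,0,1,0,0,0,0,0,0,1,0,0,0,0,0,0,1,0,0,0,0,0,0,1,0],
)

```text
t: 6.58
tool_pos: [0.468, 0.23, 0.1433]
orientation: [-1.657, -2.668, 0.001]
force: [-0.1, 0.2, -3.3]
opening: 0.0313
gripper_force: 45.0
```

>>> apply_moves(
  steps=[0,0,0,0,0,1,0,0,0,0,0,0,1,0,0,0,0,0,0,1,0,0,0,0,0,0,1,0,0,0,0,0,0,0.5,0,0,0,0,0,0,0,0,0,0,0,0,0,0,0],
)

```text
t: 7.17
tool_pos: [0.468, 0.2301, 0.1434]
orientation: [-2.227, -2.216, 0.0]
force: [-0.5, 0.1, -3.0]
opening: 0.0315
gripper_force: 45.0
```

>>> apply_moves(
  steps=[-0.2,0.2,0,0,0,0,0,-0.5,0.5,0.05,0,0,0,0,-0.5,0.5,0.05,0,0,0,0,-0.5,0.5,0.05,0,0,0,0,-0.5,0.5,0.05,0,0,0,0,-0.5,0.5,0,0,0,0,0,-0.5,0.5,0,0,0,0,0,-0.5,0.5,0,0,0,0,0,-0.5,0.5,0,0,0,0,0,-0.22,0.37,0,0,0,0,0,0,0,0,0,0,0,0,0,0,0,0,0,0,0],
)

```text
t: 8.17
tool_pos: [0.6046, 0.0957, 0.1372]
orientation: [-2.229, -2.213, 0.001]
force: [0.2, 0.3, -2.1]
opening: 0.0314
gripper_force: 45.0
```

```bash
python3 - <<'E'
from h import *
s=robot.read_state();R=Ro.from_rotvec(s['orientation']).as_matrix();p=s['tool_pos'];print(R.round(3),p,s['opening'],s['t'],s['force'])
ims=[]
for n in('scene','top'):
    im=snap(n)
    o=p-R[:,0]*.115;o[2]=p[2]-.001;print(n,'exp ring',o,proj(n,o),'tip',proj(n,[.605,-.087,.118]))
    u=proj(n,[.605,-.06,.118]).astype(int);ims.append(cv2.resize(im[u[1]-40:u[1]+40,u[0]-40:u[0]+40,::-1],None,fx=5,fy=5,interpolation=cv2.INTER_CUBIC));print(u-40)
    for th in('ring_center','shaft_tip','seat','pliers'):
        for r in eyes.place_of(n,th)[:1]: print(th,r,atz(n,r['xy'],{'seat':.1,'shaft_tip':.118}.get(th,p[2])))
cv2.imwrite('pics/c3.png',np.hstack(ims))
E
```

```text
[[ 0.007  1.    -0.001]
 [ 1.    -0.007  0.   ]
 [ 0.    -0.001 -1.   ]] [0.60455529 0.09567704 0.13722998] 0.03136727525165248 8.1667 [ 0.15828796  0.28871844 -2.10962901]
scene exp ring [ 0.60375216 -0.01932015  0.13622998] [207.91502531 244.38305375] tip [178.02700962 256.83054969]
[150 213]
ring_center {'xy': [118.3, 230.4], 'conf': 0.33} [ 0.51363853 -0.20164249  0.13722998]
shaft_tip {'xy': [179.5, 259.3], 'conf': 0.65} [ 0.61195293 -0.08498142  0.118     ]
pliers {'xy': [228.3, 240.7], 'conf': 0.73} [0.60749175 0.02509322 0.13722998]
top exp ring [ 0.60375216 -0.01932015  0.13622998] [284.57656574 164.36389405] tip [304.7899396  163.19445223]
[256 124]
ring_center {'xy': [319.0, 220.1], 'conf': 0.21} [ 0.41338823 -0.09931287  0.13722998]
shaft_tip {'xy': [301.5, 163.6], 'conf': 0.72} [ 0.60495182 -0.07621491  0.118     ]
seat {'xy': [307.1, 165.6], 'conf': 0.85} [ 0.60114159 -0.0964097   0.1       ]
pliers {'xy': [269.2, 167.8], 'conf': 0.69} [0.59817026 0.03088538 0.13722998]
```

View pics/c3.png

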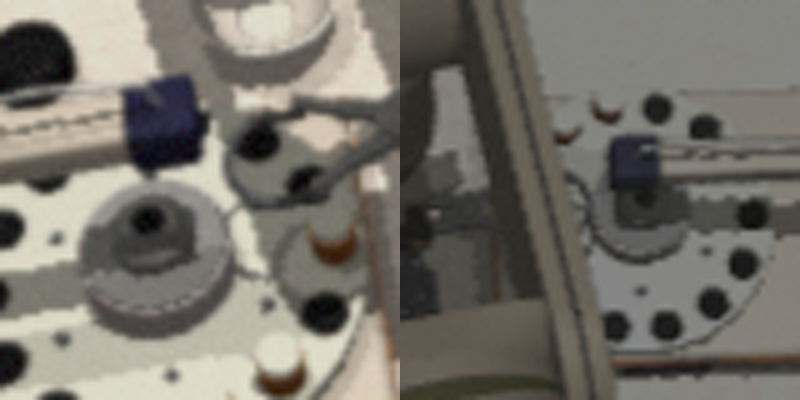

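Scene crop: the spread ring is at about (278,165), level and right of the spindle top at (148,218), with the arm head end at (195,110) above. Top crop: spindle top at (645,197). I'll fit circles to refine both the axis and the ring.

```bash
cat > fit.py <<'E'
from h import *
def circ(n,c,x,y,z,r,k=180):
    a=np.linspace(0,2*np.pi,k,endpoint=False)
    return np.array([proj(n,[x+r*np.cos(t),y+r*np.sin(t),z],c) for t in a],np.float32)
def samp(g,P): return cv2.remap(g,P[:,0].copy(),P[:,1].copy(),cv2.INTER_LINEAR).ravel()
def fit(n,g,x0,y0,z,score,w=.012,st=.001,top=5):
    c=eyes.calibration(n);L=[]
    for x in np.arange(x0-w,x0+w,st):
        for y in np.arange(y0-w,y0+w,st): L.append((score(lambda r:samp(g,circ(n,c,x,y,z,r,120))),x,y))
    L.sort(reverse=True);m=np.array(L[:top]);return m.mean(0).round(4),m.std(0).round(4)
E
python3 - <<'E'
from fit import *
rob=lambda v:np.clip(v,-40,40).mean()
for n in('scene','top'):
    g=cv2.cvtColor(cv2.imread(f'pics/{n}0.png'),cv2.COLOR_BGR2GRAY).astype(np.float32)
    print(n,'car',fit(n,g,.605,-.087,.074,lambda f:rob(f(.0905)-f(.0955))))
    print(n,'washer',fit(n,g,.605,-.087,.1,lambda f:-rob(f(.030)-f(.0365))))
    s=robot.read_state();p=s['tool_pos']
s=robot.read_state();R=Ro.from_rotvec(s['orientation']).as_matrix();p=s['tool_pos']
im=snap('scene');cv2.imwrite('pics/s2.png',im[:,:,::-1]);g=im.mean(2).astype(np.float32)
o=p-R[:,0]*.115;z=p[2]-.0004
print('exp',o,'ring',fit('scene',g,o[0],o[1],z,lambda f:rob(f(.017)-f(.0216))+rob(f(.0262)-f(.0216))))
# earlier lifted view from the crop
c2=cv2.imread('pics/c2.png').mean(2)[:,:396].astype(np.float32)
big=np.full((384,512),150,np.float32);big[147:267,257:377]=cv2.resize(c2,(120,120),interpolation=cv2.INTER_AREA)
o=np.array([.4691+.995*.115,.2305+.098*.115]);print('exp',o,'ring',fit('scene',big,o[0],o[1],.1454,lambda f:rob(f(.017)-f(.0216))+rob(f(.0262)-f(.0216))))
E
```

```text
scene car (array([15.0646,  0.6052, -0.0846]), array([0.3477, 0.0007, 0.0005]))
scene washer (array([35.4539,  0.6166, -0.0852]), array([6.852e-01, 5.000e-04, 7.000e-04]))
top car (array([ 7.678 ,  0.6074, -0.0862]), array([5.208e-01, 5.000e-04, 7.000e-04]))
top washer (array([26.9234,  0.5974, -0.0826]), array([0.1438, 0.001 , 0.0005]))
exp [ 0.60344721 -0.01815116  0.13773784] ring (array([ 2.5594e+01,  6.0000e-01, -8.0000e-03]), array([7.066e-01, 5.000e-04, 7.000e-04]))
exp [0.583525 0.24177 ] ring (array([51.5064,  0.5903,  0.2434]), array([8.138e-01, 7.000e-04, 5.000e-04]))
```

```bash
python3 - <<'E'
from fit import *
rob=lambda v:np.clip(v,-40,40).mean()
im=cv2.imread('pics/s2.png');g=im.mean(2).astype(np.float32)
z=.1368
print('eye',atz('scene',(205.6,246),z))
sc=lambda f:rob(f(.017)-f(.0216))+rob(f(.0262)-f(.0216))
r,_=fit('scene',g,.604,-.024,z,sc,w=.008);print(r)
o=(150,205);k=8
big=cv2.resize(im[o[1]:o[1]+70,o[0]:o[0]+95],None,fx=k,fy=k,interpolation=cv2.INTER_CUBIC)
def dr(x,y,z,rr,col):
    P=((circ('scene',None,x,y,z,rr)-o+.5)*k).astype(np.int32);cv2.polylines(big,[P],True,col,1)
for rr in(.01935,.02385): dr(r[1],r[2],z,rr,(0,255,0))
for zz,rr in((.1,.032),(.111,.0175),(.118,.0125)): dr(.606,-.0855,zz,rr,(0,0,255))
cv2.imwrite('pics/c4.png',big)
E
```

```text
eye [ 0.60674762 -0.02499758  0.1368    ]
[17.758   0.6036 -0.0222]
```

View pics/c4.png

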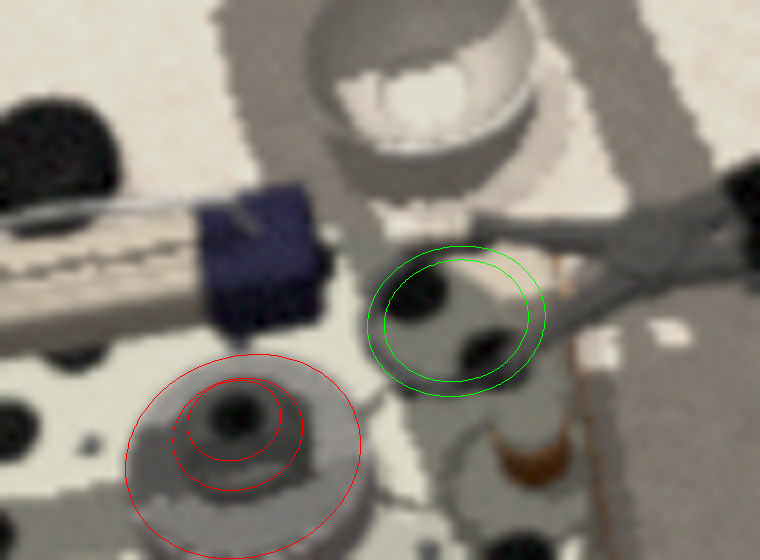

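>>> apply_moves(
  steps=[0,0.05,0.13,0,0,0,0,0,0.05,0.13,0,0,0,0,-0.2,0,0,0,0,0,0,-0.3,0,0,0,0,0,0,-0.3,0,0,0,0,0,0,-0.3,0,0,0,0,0,0,-0.3,0,0,0,0,0,0,-0.3,0,0,0,0,0,0,-0.25,0,0,0,0,0,0,-0.13,0,0,0,0,0,0,0,0,0,0,0,0,0,0,0,0,0,0,0,0],
)

```text
t: 9.72
tool_pos: [0.6069, 0.0339, 0.1299]
orientation: [-2.229, -2.213, -0.0]
force: [-0.3, 0.5, -3.0]
opening: 0.0317
gripper_force: 45.0
```

```bash
cat > look.py <<'E'
from fit import *
import sys
rob=lambda v:np.clip(v,-40,40).mean()
s=robot.read_state();R=Ro.from_rotvec(s['orientation']).as_matrix();p=s['tool_pos'];print(p,R[:,0].round(3),s['opening'],s['force'],s['t'])
im=np.mean([snap('scene') for _ in range(3)],0)[:,:,::-1].astype(np.uint8);g=im.mean(2).astype(np.float32)
z=p[2]-.0004;o=p-R[:,0]*.118;o[2]=z;print('exp',o)
o2=(150,215);k=8
big=cv2.resize(im[o2[1]:o2[1]+65,o2[0]:o2[0]+95],None,fx=k,fy=k,interpolation=cv2.INTER_CUBIC)
raw=big.copy()
def dr(x,y,z,rr,col):
    P=((circ('scene',None,x,y,z,rr)-o2+.5)*k).astype(np.int32);cv2.polylines(big,[P],True,col,1)
for rr in(.01935,.02385): dr(o[0],o[1],z,rr,(0,255,0))
for zz,rr in((.1,.032),(.118,.0125)): dr(.606,-.0848,zz,rr,(0,0,255))
cv2.imwrite('pics/'+sys.argv[1],big)
E
python3 look.py c5.png
```

```text
[0.60689853 0.03394294 0.12989807] [0.007 1.    0.   ] 0.031663607398344625 [-0.31292064  0.49110954 -3.02304864] 9.7167
exp [ 0.60603554 -0.0840539   0.12949807]
```

View pics/c5.png

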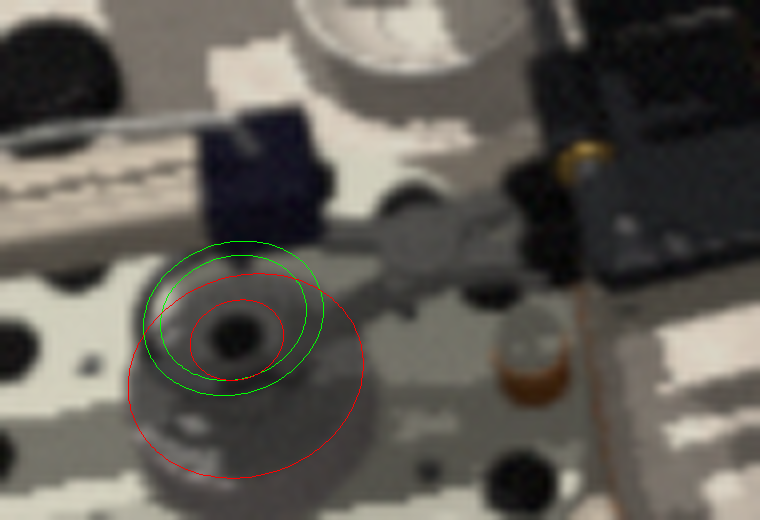

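The spindle top hole is at (236,335), inside the red circle. The ring's dark band looks slightly left of the green one (outer edge about x=137 against 143), so I'll fit it numerically.

```bash
python3 - <<'E'
from fit import *
rob=lambda v:np.clip(v,-40,40).mean()
s=robot.read_state();z=s['tool_pos'][2]-.0004
im=np.mean([snap('scene') for _ in range(6)],0);g=im.mean(2).astype(np.float32)
c=eyes.calibration('scene')
sc=lambda f:rob(f(.017)-f(.0216))+rob(f(.0262)-f(.0216))
out=lambda f:rob(f(.0262)-f(.0216))
# use only arc away from lugs (lugs towards +y): angles pi..2pi => indices 60..119 of 120
arc=lambda f:rob((f(.0262)-f(.0216))[55:120])+rob((f(.017)-f(.0216))[55:120])
arcm=lambda f:-np.median(f(.0216)[55:120])
for nm,q in(('both',sc),('out',out),('arc',arc),('dark',arcm)): print(nm,fit('scene',g,.606,-.085,z,q,w=.009,st=.0006,top=6))
k=8;o=(160,235)
cr=g[o[1]:o[1]+48,o[0]:o[0]+48];big=cv2.resize(np.clip((cr-20)*2.2,0,255).astype(np.uint8),None,fx=12,fy=12,interpolation=cv2.INTER_CUBIC)
cv2.imwrite('pics/c6.png',big)
E
```

```text
both (array([28.2616,  0.6057, -0.0865]), array([0.2639, 0.0003, 0.0006]))
out (array([13.0838,  0.6063, -0.0892]), array([0.0378, 0.0003, 0.0005]))
arc (array([47.4391,  0.6061, -0.0863]), array([0.2945, 0.0004, 0.0004]))
dark (array([-57.9271,   0.6027,  -0.0783]), array([0.6376, 0.0031, 0.0033]))
```

View pics/c6.png

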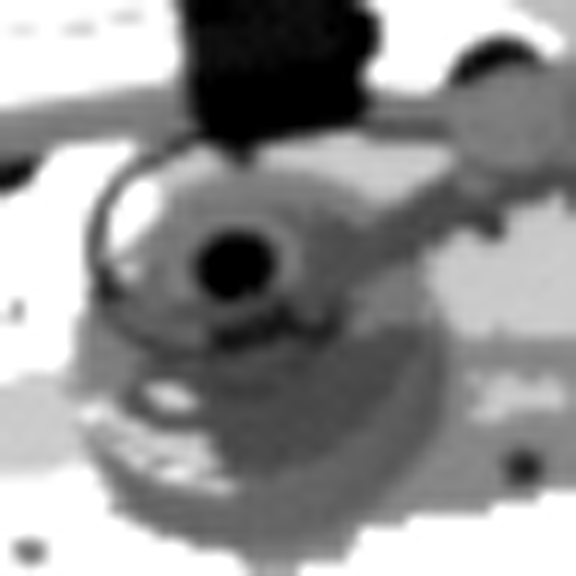

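```bash
python3 - <<'E'
from fit import *
print('hole',atz('scene',(179.08,256.5),.118))
for y in(-.087,-.085,-.083):
    P=circ('scene',None,.606,y,.1,.034);Q=circ('scene',None,.606,y,.095,.034);print(y,P[:,0].min(),P[:,0].max(),Q[:,0].min(),Q[:,0].max(),proj('scene',[.606,y,.118]))
P=circ('scene',None,.6061,-.0863,.1295,.02385);print('ring outer left,bottom in crop',(P[:,0].min()-160+.5)*12,(P[:,1].max()-235+.5)*12)
E
```

```text
hole [ 0.60481716 -0.08467956  0.118     ]
-0.087 163.5913 194.8355 163.97725 195.08136 [178.10437383 257.21695086]
-0.085 164.5067 195.73244 164.88844 195.97424 [179.02492608 256.99249239]
-0.083 165.42134 196.62863 165.79886 196.86638 [179.94469229 256.76822559]
ring outer left,bottom in crop 82.77319 356.6953
```

>>> apply_moves(
  steps=[0.05,-0.01,0,0,0,0,0,0,0,0.1,0,0,0,0,0,0,0.1,0,0,0,0,0,0,0.1,0,0,0,0,0,0,0.1,0,0,0,0,0,0,0.05,0,0,0,0,0,0,0.05,0,0,0,0,0,0,0.05,0,0,0,0,0,0,0.05,0,0,0,0,0,0,0.05,0,0,0,0,0,0,0,0,0,0,0],
)

```text
t: 11.08
tool_pos: [0.6064, 0.0356, 0.11]
orientation: [-2.229, -2.214, 0.0]
force: [-0.1, -0.0, -1.5]
opening: 0.0312
gripper_force: 45.0
```

>>> apply_moves(
  steps=[0,0,0.05,0,0,0,0,0,0,0.05,0,0,0,0,0,0,0.05,0,0,0,0,0,0,0.05,0,0,0,0,0,0,0.03,0,0,0,0,0,0,0,0,0,0,0],
)

```text
t: 11.58
tool_pos: [0.6064, 0.0356, 0.1031]
orientation: [-2.229, -2.214, 0.001]
force: [-0.2, 0.4, -3.1]
opening: 0.0312
gripper_force: 45.0
```

```bash
python3 - <<'E'
from fit import *
rob=lambda v:np.clip(v,-40,40).mean()
F=[]
ims=[]
for _ in range(6): ims.append(snap('scene'));F.append(robot.read_state()['force'])
s=robot.read_state();print(s['tool_pos'],s['orientation'],s['opening'],np.mean(F,0),s['wrist_torque'])
g=np.mean(ims,0).mean(2).astype(np.float32)
arc=lambda f:rob((f(.0262)-f(.0216))[55:120])+rob((f(.017)-f(.0216))[55:120])
print(fit('scene',g,.606,-.085,s['tool_pos'][2]-.0004,arc,w=.008,st=.0006))
o=(155,235);cr=g[o[1]:o[1]+48,o[0]:o[0]+60]
cv2.imwrite('pics/c7.png',cv2.resize(np.clip((cr-20)*2.2,0,255).astype(np.uint8),None,fx=12,fy=12,interpolation=cv2.INTER_CUBIC))
E
```

```text
[0.60665403 0.03562501 0.10355976] [2.22884843e+00 2.21380479e+00 1.60622305e-04] 0.031493087523334996 [-0.1599786   0.07828424 -3.06459738] [ 0.07842621  0.12500751 -0.03099785]
(array([33.0406,  0.6045, -0.0854]), array([0.2928, 0.0004, 0.0003]))
```

View pics/c7.png

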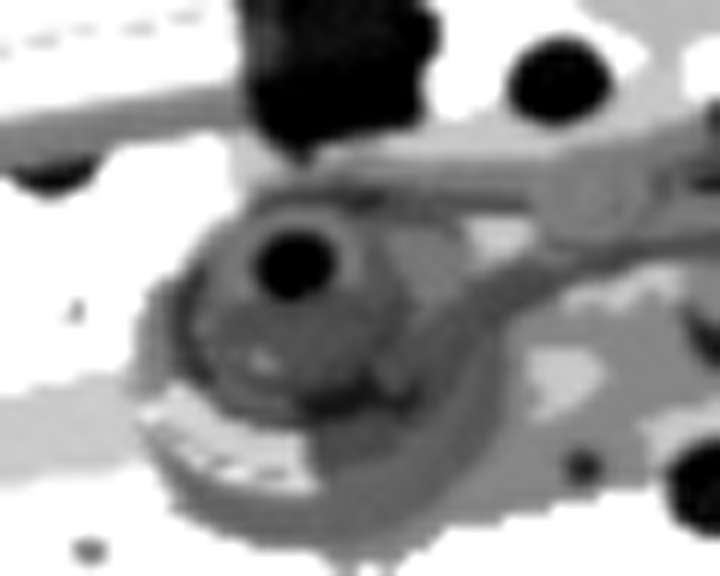

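The ring now encircles the spindle just above the washer, with no contact force yet. I'll lower it gently until it touches.

>>> apply_moves(
  steps=[0,0,0.03,0,0,0,0,0,0,0,0,0,0,0,0,0,0,0,0,0,0],
)

```text
t: 12.13
tool_pos: [0.6065, 0.0356, 0.1025]
orientation: [-2.229, -2.214, 0.0]
force: [-0.7, -0.5, -1.7]
opening: 0.0311
gripper_force: 45.0
```

>>> apply_moves(
  steps=[0,0,0.02,0,0,0,0,0,0,0,0,0,0,0,0,0,0,0,0,0,0],
)

```text
t: 12.38
tool_pos: [0.6066, 0.0356, 0.102]
orientation: [2.229, 2.214, 0.0]
force: [0.3, -0.1, -1.0]
opening: 0.0313
gripper_force: 45.0
```

>>> apply_moves(
  steps=[0,0,0.02,0,0,0,0,0,0,0,0,0,0,0,0,0,0,0,0,0,0],
)

```text
t: 12.63
tool_pos: [0.6067, 0.0356, 0.1015]
orientation: [2.229, 2.214, 0.0]
force: [0.5, 0.1, -1.5]
opening: 0.0319
gripper_force: 45.0
```

```bash
python3 - <<'E'
from h import *
F=[];T=[];P=[]
for _ in range(8): snap('scene');s=robot.read_state();F.append(s['force']);T.append(s['wrist_torque']);P.append(s['tool_pos'])
print(np.mean(F,0),np.mean(T,0),np.mean(P,0),s['orientation'],s['t'],s['opening'])
E
```

```text
[-0.01203414  0.10649861 -1.0970432 ] [-0.1150836   0.02616764 -0.01552635] [0.60666871 0.03561851 0.10143442] [2.22884782e+00 2.21380622e+00 1.77882602e-04] 13.0333 0.03148334219223574
```

The wrist now reads +2 N and −0.2 Nm, which matches 2 N acting at 0.12 m, so the ring is lying on the washer.

```bash
python3 -c "
from plant import robot
print(robot.close_job())"
```

```text
the job is handed in; nothing more can be done
None
```

I handed the job in with the circlip fully spread around the spindle and resting on the washer, and the pliers still held at 45 N; the hand-in call gave no verdict.

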